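# Close the access door and press a split housing together on its dowels

## Task

Push the little hinged door in the front of the lower housing half shut until it snaps home on its spring catch. Then pick up the upper housing half by its ridge, set it on the two dowels of the lower half (big hole on big dowel, small on small) and press it down against the sprung seal until the two halves meet all round. Finish while still holding it pressed shut, as if someone were about to put the screws in, and leave the other things on the bench where they are.

Things in the scene. Friction and masses are not known exactly. Their poses are not given: they have to be found in the camera images.
- lower_rim (a point): centre of the lower half's upper rim, 58 mm above the bench; axes as lower_half. The rim is the hard stop on which the upper half comes to rest; pushing somewhat harder on it does no harm
- big_dowel (a point): foot of the big steel dowel, at rim height: 14 mm diameter, stands 15 mm above the rim with the top 7 mm tapered to a blunt nose of 7 mm diameter; 50 mm from the rim's centre along +y of the lower half
- small_dowel (a point): foot of the small steel dowel, at rim height: 10 mm diameter, stands 15 mm above the rim with the top 7 mm tapered to a blunt nose of 3 mm diameter; 50 mm from the rim's centre along -y of the lower half
- door (a joint): small aluminium access door (panel 62 wide, 34 high, 4 mm thick) on the front (-x) face of the lower half, upright hinge at its +y end: 0 = shut flat, grows as the free end swings out to -x (at most 1.5). Stays where it is left. In the last 0.1 rad a nub on its free edge must be pushed past a sprung roller (about 4 N at the edge); then it snaps to 0 and stays
- door_hinge (a point): fixed point on the door's hinge axis at mid height of the door, 33 mm above the bench (door from 16 to 50 mm). Axes as the lower half; the shut door runs 62 mm along -y from here. In front, the nest plate below (10 mm high) reaches 10 mm out from the axis; the catch housing, 72 to 83 mm along -y from the hinge, stands 11 mm out
- door_face (a point): point on the outer face of the door, 40 mm from the hinge and at mid height, a good place to push; moves with the door. Its -x axis points out of the outer face (push along +x), its y axis points along the panel towards the hinge.
- upper_grip (a point): loose upper half, grey aluminium, 0.2 to 0.3 kg: plate 76 mm (its x) by 130 mm (its y), 16 mm thick, hollow below, lying right way up on the bench, with a ridge on top 26 mm wide (x), 64 long (y), 24 high to grip across its width. This point: centre of the ridge, 28 mm above the underside, 12 mm above the plate's top. Axes coincide with the lower half's when fitted
- big_hole (a point): centre, at the underside of the upper half, of the 16 mm through hole (chamfered) for the big dowel; 50 mm along +y of the upper half
- small_hole (a point): centre, at the underside of the upper half, of the 12 mm through hole (chamfered) for the small dowel; 50 mm along -y of the upper half
- red_tape: bystander: red and black tape measure, 62 x 88 x 31 mm, origin at the centre of its underside; leave alone
- green_tape: bystander: green and yellow tape measure, 54 x 63 x 27 mm, origin at the centre of its underside; leave alone
- reel: bystander: white solder reel, 54 mm diameter, 35 mm high, origin at the centre of its underside; leave alone
- upper_half: the same loose upper half, with its origin at the centre of its underside; axes as upper_grip
- lower_half: lower half of a grey cast-aluminium split housing, 76 mm (its x) by 130 mm (its y), bolted on a dark nest plate (100 x 166 mm, 10 mm thick) that is fixed to the bench; it does not move. Origin at bench height below the rim's centre. x axis from the front (door side) to the back, y axis along the length towards the big dowel, z up
- seal (a joint): black rubber seal frame (63 x 77 mm outside) on the lower half between the dowels: 0 = stands 5 mm proud of the rim, 0.005 = pressed level with it. Springs push it up: it starts to yield at about 5 N and takes about 13 N in all, weight of the upper half included, to be level; let go, it lifts the upper half again
Mind the look-alikes: they are no part of the job. Leave any brown look-alike of the lower_half alone.

How it is judged:
On the way, in this order (a step that is already met when the one before it is completed fails the run):
1. the door is shut, home on its catch (within 0.03 rad) (value of joint door below 0.03 rad), for 0.3 s.
2. the upper half is picked up off the bench (height (world z) of upper_grip above 0.045 m), for 0.2 s.
At the end, for the whole second after the job is handed in: Door shut (within 0.03 rad); each hole within 3 mm sideways of its own dowel, underside of the upper half within 2 mm of the rim at both dowels (seal pressed down), level within 0.03 rad; the robot still presses it, the halves bearing on each other with over 8 N (value of joint door below 0.03 rad and z of big_hole in the frame of big_dowel between -0.002 and 0.002 m and z of small_hole in the frame of small_dowel between -0.002 and 0.002 m and horizontal distance between big_hole and big_dowel below 0.003 m and horizontal distance between small_hole and small_dowel below 0.003 m and angle between the z axis of upper_grip and the z axis of lower_rim, either way round below 0.03 rad and height (world z) of upper_grip above 0.08 m and contact force between upper_half and lower_half above 8 N and contact force between any of the fingers, the arm and upper_half above 3 N); the arm keeps its last pose, push and grip.
It fails at once if the red tape measure is moved by more than 30 mm (distance of red_tape from where it was at the start of the episode above 0.03 m).
It fails at once if the green tape measure is moved by more than 30 mm (distance of green_tape from where it was at the start of the episode above 0.03 m).
It fails at once if the solder reel is moved by more than 30 mm (distance of reel from where it was at the start of the episode above 0.03 m).
It also fails if it takes over 64 s, if anything falls off the work surface, if the arm or the gripper's body presses on something with over 40 N, if the wrist force passes 120 N, or if a joint passes its speed limit or range.

## Robot

A 7-joint arm with a two-finger parallel gripper is mounted at the origin on a cart in front of the work surface, level with it; the furniture and walls round the work are solid. World frame = base frame: x ahead of the robot, y to its left, z up, the work surface at z = 0. Lengths are in m, angles in rad, forces in N, time in s.
With the tool pointing down it reaches from about 0.4 to 0.85 m from the base axis. Payload 4.5 kg.
Tool frame: the origin (TCP) lies on the centre line of the jaws, within the pads' length; the fingertips stand 17 mm ahead of it and the grasp point (between the pads) lies 2 mm behind it (r.tip_reach is the distance from the TCP to the fingertips, in m); z points along the fingers, y is the line along which they close (so a half turn about z gives the same grasp; the last joint's range is limited). The gripper opens to 88 mm and grips with 3 to 60 N. Pads are 18 mm wide; open, the fingers measure 123 mm over their backs; the gripper's body (75 mm by 187 mm) begins 45 mm behind the grasp point.
Start: joints at [1.257, 0.689, -0.195, 1.565, 0.157, 0.902, -0.215], TCP at [0.213, -0.588, 0.216] pointing down, gripper open.
Joint ranges: [-3.01, 3.01], [-0.46, 2.08], [-1.47, 1.51], [0.13, 2.56], [-1, 4.14], [0.04, 2.09], [-2.66, 2.66]. Speed limits (rad/s): [2.57, 2.57, 3.14, 3.14, 3.14, 3.14, 3.14].

## Interface

Orientations are given as a unit quaternion [x, y, z, w].
In Python, from plant import r gives the robot as it stands.
- The arm moves only by the tool step_arm, never from a script. Its argument "steps" is a list of rows, each a list of 7 numbers: the shift along the tool's x, y, z in cm, then the turn, a rotation vector about the tool's x, y, z in degrees, then the gripper's target within -1 to 1 (shut at 1, half-way at 0, fully open at -1). A call has 1 to 8 rows; each row shifts and turns the commanded pose from where the row before left it, along the tool's axes as they then stand; what a row does not reach is not made up. A row lasts 1/8 s, in which the tool goes at most 62.5 mm and 10.7 degrees, less where a joint would pass 70% of its speed; a pose out of reach is approached as far as the arm can. A call with a gripper value outside its range is refused whole. The fingers move at their own pace and stop on an object; "force" is the grip in N (left out, the last holds). Time passes only in rows, so rows that do not move let the fingers close. It gives the time, the measured TCP pose, the force, the opening and the grip force at its end, in the units of the state.
- r.get_state(): the state, without advancing time (a new reading comes with each control period).
- r.snapshot(name): name is "side" or "top" or "wrist"; returns a dict with "pixels" (400x640x3 uint8, red, green, blue), "fx", "fy", "cx", "cy" (pixels), "cam_to_world" (4x4, takes a point from camera to world coordinates). Camera axes: x right, y down, z forward; pixel columns grow to the right and rows downward; lengths in m; the calibration is good to about 2 mm. A picture is of the moment at which its call begins. There is no depth.
- r.finish_job(): hands the job in; it is judged then, once.
The state is a dict: "clock": time; "q": joint angles; "qd": joint speeds; "joint_torque": joint torques, N m; "tool_pos": TCP position; "eef_rot": TCP orientation; "contact_force": force on the tool from outside, world axes, zero at the start; "moment": the same for the moment, N m; "opening": opening from 0.0 (shut) to 1.0 (fully open); "finger_force": force on a finger pad.
Only numpy, scipy, OpenCV 4.12 (cv2) and the standard library are available. Lean on these libraries where they do the work, as an engineer would, in place of code of your own. Each camera call takes 0.05 s, during which the arm holds its last target. There are 200 camera calls.

## Working session

There is one attempt and no reset: what is moved stays moved. The work goes in short steps, Python scripts to look and compute and a tool call to move; the robot and the scene stay as the last step left them, time stands still between calls to the robot, and variables do not carry over. Pictures are saved under pics/ and viewed, at most 10 in all, crops included, and the job is handed in when it is done.

Besides the shell and the picture viewer there is one more tool, called after "Request:" as name([rows], argument=value, ...), one row to a line, values as JSON. step_arm: Moves the arm, as the interface text tells. Its arguments: {"type":"object","properties":{"steps":{"type":"array","items":{"type":"array","items":{"type":"number"}}},"force":{"type":"number"}},"required":["steps"]}

```bash
mkdir -p pics && ls && cat > h.py <<'E'
import numpy as np, cv2
from plant import r
from scipy.spatial.transform import Rotation as R
def snap(n,f):
    s=r.snapshot(n); s['pixels']=np.array(s['pixels'],np.uint8)
    cv2.imwrite('pics/%s.png'%f, s['pixels'][:,:,::-1]); np.savez('pics/%s.npz'%f, **s); return s
def load(f): return np.load('pics/%s.npz'%f)
def ray(s,u,v):
    T=np.array(s['cam_to_world']); d=T[:3,:3]@[(u-s['cx'])/s['fx'],(v-s['cy'])/s['fy'],1]; return T[:3,3],d
def plane(s,u,v,z):
    o,d=ray(s,u,v); return o+d*(z-o[2])/d[2]
def proj(s,p):
    T=np.linalg.inv(np.array(s['cam_to_world'])); c=T[:3,:3]@p+T[:3,3]
    return np.array([s['fx']*c[0]/c[2]+s['cx'], s['fy']*c[1]/c[2]+s['cy']])
def tri(a,b):
    A=[];B=[]
    for o,d in (a,b):
        d=d/np.linalg.norm(d); P=np.eye(3)-np.outer(d,d); A.append(P);B.append(P@o)
    return np.linalg.lstsq(np.vstack(A),np.hstack(B),rcond=None)[0]
E
python3 - <<'E'
from h import *
for n in ('top','side','wrist'):
    s=snap(n,n+'0'); print(n,s['fx'],np.round(s['cam_to_world'],3).tolist())
print(r.get_state())
E
```

```text
pics
top 400.002281569878 [[0.007, -0.987, 0.162, 0.294], [-1.0, -0.01, -0.014, -0.061], [0.016, -0.162, -0.987, 1.42], [0.0, 0.0, 0.0, 1.0]]
side 396.38664846343016 [[-1.0, -0.009, 0.022, 0.484], [-0.023, 0.543, -0.839, 0.874], [-0.005, -0.839, -0.543, 0.686], [0.0, 0.0, 0.0, 1.0]]
wrist 328.902636200364 [[0.342, -0.897, -0.279, 0.285], [-0.94, -0.327, -0.099, -0.561], [-0.002, 0.296, -0.955, 0.384], [0.0, 0.0, 0.0, 1.0]]
{'clock': 0.15, 'q': array([ 1.25678177,  0.68978594, -0.19456218,  1.5660794 ,  0.15728961,
        0.90250585, -0.21505238]), 'qd': array([ 0.00014212, -0.00261651, -0.00056384, -0.00300214, -0.00153444,
        0.00162382,  0.00140308]), 'joint_torque': array([-1.07861397e-03, -5.27862704e+01, -1.26851980e+00, -1.53586525e+01,
       -5.25473244e-02,  3.92481437e-03,  1.19993015e-04]), 'tool_pos': array([ 0.21284041, -0.58710501,  0.21520539]), 'eef_rot': array([ 9.84904697e-01,  1.73096089e-01, -1.55828815e-04, -6.76420717e-04]), 'contact_force': array([-0.47169643, -0.37786986,  0.02712274]), 'moment': array([ 0.02498909, -0.01497901,  0.00363079]), 'finger_force': 0.0, 'opening': 1.0032998830373994}
```

View pics/top0.png

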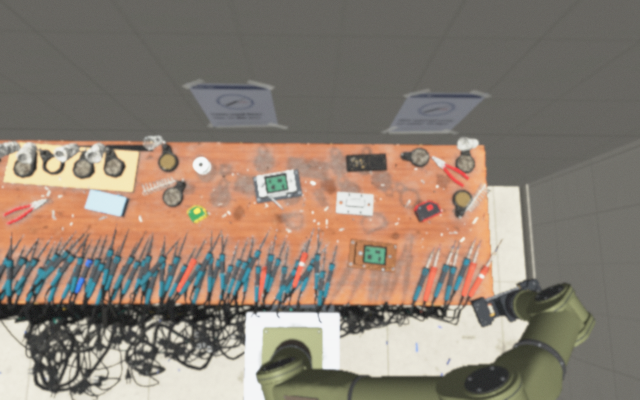

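View pics/side0.png

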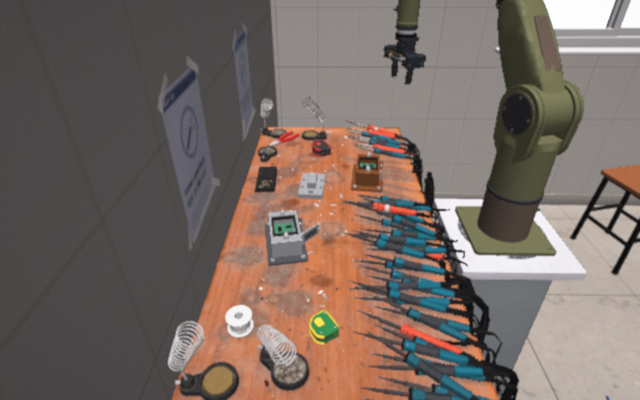

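Top view: the grey lower half is at (277,185) and its brown look-alike at (374,255). The light upper half is at (355,204), the red tape at (427,210), the green tape at (197,214) and the reel at (201,165). In the side view the grey half is at (286,235) with its door open at (312,232), the upper half is at (312,184) and the brown one at (367,172). I choose the grey half and the light plate, and check them in one close crop.

```bash
python3 - <<'E'
from h import *
a=cv2.imread('pics/top0.png')[155:245,240:400]; b=cv2.imread('pics/side0.png')[165:270,250:400]
a=cv2.resize(a,(800,450)[:2],interpolation=cv2.INTER_CUBIC); a=cv2.resize(a,(500,281)); 
b=cv2.resize(b,(450,315),interpolation=cv2.INTER_CUBIC)
c=np.zeros((600,500,3),np.uint8); c[:281]=a; c[285:600,:450]=b
cv2.imwrite('pics/crop0.png',c)
s=load('top0')
for n,u,v,z in (('lower',277,185,.058),('upper',355,204,.016),('L corners',256,180,.01),('',296,174,.01),('',300,194,.01),('',259,201,.01),('red',427,210,.03),('green',197,214,.027)): print(n,plane(s,u,v,z).round(3))
s=load('side0')
for n,u,v,z in (('lower',286,230,.058),('upper',312,184,.016)): print(n,plane(s,u,v,z).round(3))
E
```

```text
lower [0.583 0.061 0.058]
upper [ 0.526 -0.214  0.016]
L corners [0.611 0.141 0.01 ]
 [ 0.635 -0.002  0.01 ]
 [ 0.561 -0.018  0.01 ]
 [0.534 0.128 0.01 ]
red [ 0.505 -0.467  0.03 ]
green [0.483 0.341 0.027]
lower [0.584 0.078 0.058]
upper [ 0.527 -0.215  0.016]
```

View pics/crop0.png

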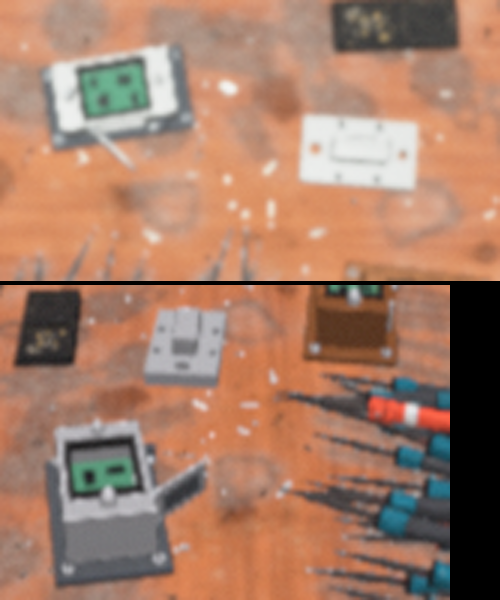

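The crop shows the grey lower half (nest plate at crop 118,95) with its door swung out to the robot side. The upper half's larger hole is on the left (315,148) and its smaller hole on the right (402,155). Its ridge is at (360,148).

Request:
step_arm([
  [6,0,-0.6,0,0,-5.6,1],
  [6,0,-0.6,0,0,-5.6,1],
  [6,0,-0.6,0,0,-5.6,1],
  [6,0,-0.6,0,0,-5.6,1],
  [6,0,-0.6,0,0,-5.6,1],
  [6,0,-0.6,0,0,-5.6,1],
  [6,0,-0.6,0,0,-5.6,1],
  [6,0,-0.6,0,0,-5.6,1],
], force=20)

```text
clock: 1.15
tool_pos: [0.575, -0.2881, 0.2636]
eef_rot: [0.844, 0.537, -0.0, -0.0]
contact_force: [0.7, -0.1, -0.4]
opening: 0.117
finger_force: 0.0
```

```bash
python3 - <<'E'
from h import *
snap('wrist','wU1')
E
```

Request:
step_arm([
  [5.2,-0.5,0,0,0,-5.6,1],
  [5.2,-0.5,0,0,0,-5.6,1],
  [5.2,-0.5,0,0,0,-5.6,1],
  [5.2,-0.5,0,0,0,-5.6,1],
  [5.2,-0.5,0,0,0,-5.6,1],
  [5.2,-0.5,0,0,0,-5.6,1],
])

```text
clock: 1.95
tool_pos: [0.6049, 0.0192, 0.2635]
eef_rot: [0.653, 0.757, -0.0, -0.0]
contact_force: [0.8, 0.2, -1.0]
opening: 0.006
finger_force: 0.0
```

```bash
python3 - <<'E'
from h import *
s=snap('wrist','wL1'); t=load('wU1')
c=np.vstack([cv2.resize(x['pixels'],(480,300)) for x in (t,s)])
cv2.imwrite('pics/c1.png',c[:,:,::-1]); print(r.get_state()['tool_pos'])
E
```

```text
[0.60294582 0.0298919  0.26415802]
```

View pics/c1.png

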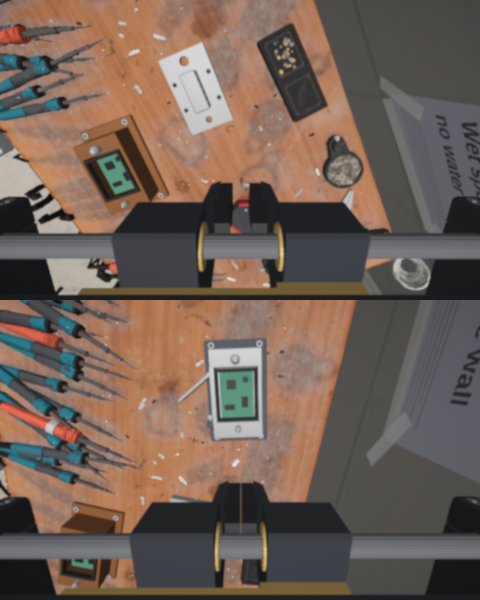

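The upper frame (wU1, half-scale) shows the upper half at (195,88), its big hole at (183,60) and small hole at (208,119). The lower frame (wL1) shows the grey half with the big dowel at (235,59), the small dowel at (238,129), and the door running from (209,75) out to (180,101).

```bash
python3 - <<'E'
from h import *
s=load('wL1')['pixels'][:,:,::-1]; t=load('wU1')['pixels'][:,:,::-1]
a=cv2.resize(s[40:200,215:375],(600,600),interpolation=cv2.INTER_CUBIC)   # 3.75x
a=cv2.resize(s[40:190,225:365],(560,600),interpolation=cv2.INTER_CUBIC)   # 4x
b=cv2.resize(t[50:185,205:319],(228,270),interpolation=cv2.INTER_CUBIC) # 2x
c=np.zeros((600,800,3),np.uint8); c[:,:560]=a; c[:270,565:793]=b
cv2.imwrite('pics/c2.png',c)
E
```

```text
(no output)
```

View pics/c2.png

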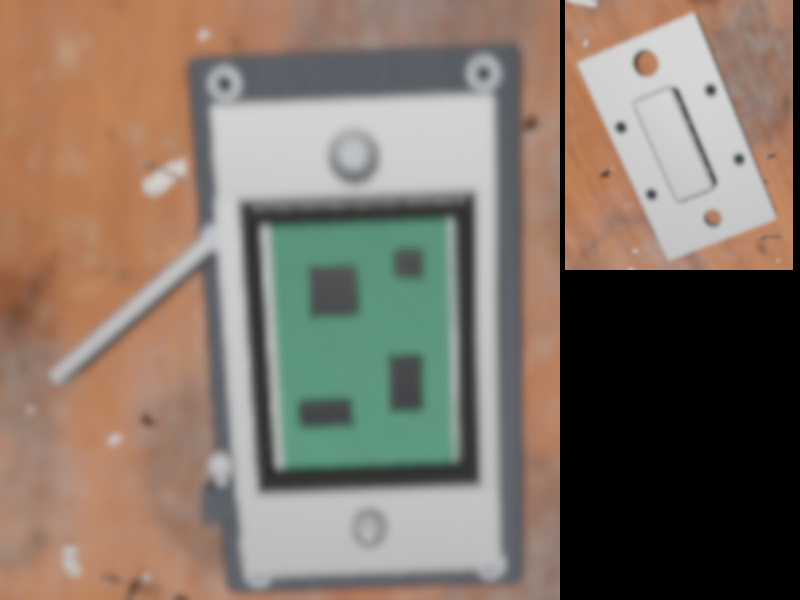

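The crop shows the big dowel nose at pixel (313,78), the small dowel nose at (317.5,172), the hinge top at about (278,100), and the free edge of the door at (239,134). The roller catch is at (280,157). On the upper half, the big hole is at pixel (245,81) and the small hole at (279,158).

```bash
cat > m.py <<'E'
from h import *
s=load('wL1')
B=plane(s,313,78.3,.073); S=plane(s,317.5,171.8,.073)
c=(B+S)/2; d=B-S; yaw=np.arctan2(-d[0],d[1]); ex=np.array([np.cos(yaw),np.sin(yaw),0]); ey=np.array([-np.sin(yaw),np.cos(yaw),0])
print('lower',c.round(4),'sep',np.linalg.norm(d),'yaw',np.degrees(yaw))
F=lambda P: ((P-c)@ex).round(4).tolist()+((P-c)@ey).round(4).tolist() if 0 else (round(float((P-c)@ex),4),round(float((P-c)@ey),4))
for n,u,v in (('hinge',277.5,100),('free',239,134)):
    P=plane(s,u,v,.05); print(n,P.round(4),F(P))
t=load('wU1')
B2=plane(t,245.5,81.5,.016);S2=plane(t,279,158.5,.016)
d2=B2-S2;print('upper',((B2+S2)/2).round(4),np.linalg.norm(d2),np.degrees(np.arctan2(-d2[0],d2[1])))
st=r.get_state();print(st['tool_pos'],R.from_quat(st['eef_rot']).as_matrix().round(3).tolist())
E
python3 m.py
```

```text
lower [0.5921 0.0645 0.073 ] sep 0.09812013391977069 yaw 11.092916084117386
hinge [0.5462 0.0854 0.05  ] (-0.0411, 0.0294)
free [0.5066 0.0417 0.05  ] (-0.0883, -0.0059)
upper [ 0.5304 -0.2138  0.016 ] 0.09961983317056218 -3.5179904577038807
[0.60294582 0.0298919  0.26415802] [[-0.162, 0.987, -0.001], [0.987, 0.162, 0.008], [0.008, 0.0, -1.0]]
```

Request:
step_arm([
  [1.4,-4,0,0,0,-1.8,1],
  [1.4,-4,0,0,0,0,1],
  [1.4,-4.2,0,0,0,0,1],
  [0,0,5.5,0,0,0,1],
  [0,0,5.5,0,0,0,1],
  [0,0,5.5,0,0,0,1],
  [0,0,4.5,0,0,0,1],
  [0,0,1.2,0,0,0,1],
])

```text
clock: 3.0
tool_pos: [0.4765, 0.0385, 0.0398]
eef_rot: [0.642, 0.767, -0.002, -0.001]
contact_force: [0.1, -0.1, 1.0]
opening: 0.007
finger_force: 0.0
```

```bash
cat > st.py <<'E'
from h import *
c=np.array([0.5921,0.0645,0]);
def st():
    s=r.get_state(); d=s['tool_pos']-c; y=np.radians(11.1)
    X,Y=d[0]*np.cos(y)+d[1]*np.sin(y), -d[0]*np.sin(y)+d[1]*np.cos(y)
    M=R.from_quat(s['eef_rot']).as_matrix()
    print('lower-frame tcp',round(X,4),round(Y,4),'z',s['tool_pos'][2].round(4),'tooly yaw',np.degrees(np.arctan2(M[1,1],M[0,1])).round(2),'F',s['contact_force'].round(1),s['clock'])
if __name__=='__main__': st()
E
python3 st.py
```

```text
lower-frame tcp -0.1185 -0.0033 z 0.0398 tooly yaw 10.14 F [ 0.1 -0.1  1. ] 3.0
```

Request:
step_arm([
  [0.6,0.5,0,0,0,-0.9,1],
  [0,1.3,0,0,0,0,1],
  [0,1.3,0,0,0,0,1],
  [-0.6,1.0,0,0,0,0,1],
  [-0.6,0.8,0,0,0,0,1],
  [-0.4,0.5,0,0,0,0,1],
  [0,0.3,0,0,0,0,1],
  [0,0,0,0,0,0,1],
])

```text
clock: 4.0
tool_pos: [0.5358, 0.0403, 0.0418]
eef_rot: [0.636, 0.772, 0.0, -0.0]
contact_force: [-0.1, -0.3, -0.2]
opening: 0.003
finger_force: 0.0
```

```bash
python3 st.py
```

```text
lower-frame tcp -0.0599 -0.013 z 0.0418 tooly yaw 11.04 F [-0.1 -0.3 -0.2] 4.0
```

Request:
step_arm([
  [0,0.2,0,0,0,0,1],
  [0,0.2,0,0,0,0,1],
  [0,0,0,0,0,0,1],
])

```text
clock: 4.38
tool_pos: [0.5399, 0.041, 0.0418]
eef_rot: [0.636, 0.772, 0.0, 0.0]
contact_force: [0.0, 0.1, -0.7]
opening: 0.006
finger_force: 0.0
```

```bash
python3 - <<'E'
from st import *
st(); 
s=snap('wrist','wD1'); a=cv2.resize(s['pixels'][60:260,180:400],(660,600),interpolation=cv2.INTER_CUBIC); cv2.imwrite('pics/c3.png',a[:,:,::-1])
E
```

```text
lower-frame tcp -0.0557 -0.013 z 0.0418 tooly yaw 11.04 F [ 0.   0.1 -0.7] 4.375
```

View pics/c3.png

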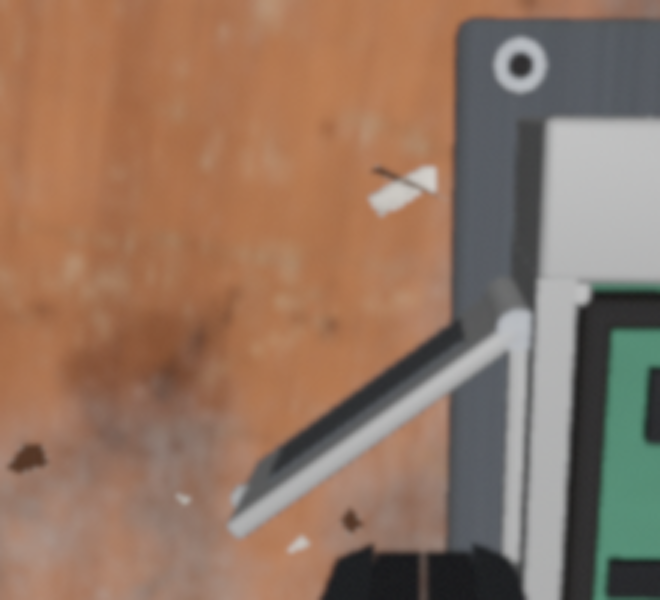

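The fingers (crop 425,570) have gone in on the inner side of the door. It is still open, hinge at crop (515,325) and free end at (237,528). I measure again from this view, triangulating with the first.

```bash
python3 - <<'E'
from st import *
s=load('wD1'); w=load('wL1'); y=np.radians(11.1)
def loc(P):
    d=P-c; return np.round([d[0]*np.cos(y)+d[1]*np.sin(y), -d[0]*np.sin(y)+d[1]*np.cos(y),P[2]],4)
px=lambda u,v:(180+u/3,60+v/3)
for n,a,b in (('hinge',px(515,325),(278,99)),('free',px(237,526),(239,134)),('bolt',px(520,65),(281,61))):
    print(n,'plane',loc(plane(s,*a,.05 if n!='bolt' else .013)),'tri',loc(tri(ray(s,*a),ray(w,*b))),'wL',loc(plane(w,*b,.05 if n!='bolt' else .013)))
print(np.round(s['cam_to_world'],3).tolist()); st()
print('finger px of tcp tip',proj(s,r.get_state()['tool_pos']-[0,0,.017]))
E
```

```text
hinge plane [-0.0405  0.0301  0.05  ] tri [-0.0405  0.0303  0.0503] wL [-0.0404  0.0304  0.05  ]
free plane [-0.0887 -0.006   0.05  ] tri [-0.0885 -0.006   0.05  ] wL [-0.0883 -0.0059  0.05  ]
bolt plane [-0.0374  0.0724  0.013 ] tri [-0.0376  0.0725  0.0162] wL [-0.0379  0.0731  0.013 ]
[[0.981, 0.184, 0.058, 0.525], [0.193, -0.937, -0.29, 0.116], [0.001, 0.296, -0.955, 0.211], [0.0, 0.0, 0.0, 1.0]]
lower-frame tcp -0.0559 -0.0131 z 0.0418 tooly yaw 11.04 F [-1.   0.1 -0.4] 4.425
finger px of tcp tip [320.81295181 229.5001428 ]
```

```bash
python3 - <<'E'
from st import *
print('reach',r.tip_reach)
s=load('wD1')
t=snap('side','sD1'); p=r.get_state()['tool_pos']
print('side: tcp',proj(t,p),'tip',proj(t,p-[0,0,.017]))
a=cv2.resize(t['pixels'][170:270,230:355],(750,600),interpolation=cv2.INTER_CUBIC)[:,:500]
b=cv2.resize(s['pixels'][200:400,260:360],(300,600),interpolation=cv2.INTER_CUBIC)
cv2.imwrite('pics/c4.png',np.hstack([a,b])[:,:,::-1])
E
```

```text
reach 0.017
side: tcp [304.0206149 226.2708588] tip [304.16005598 231.31917556]
```

View pics/c4.png

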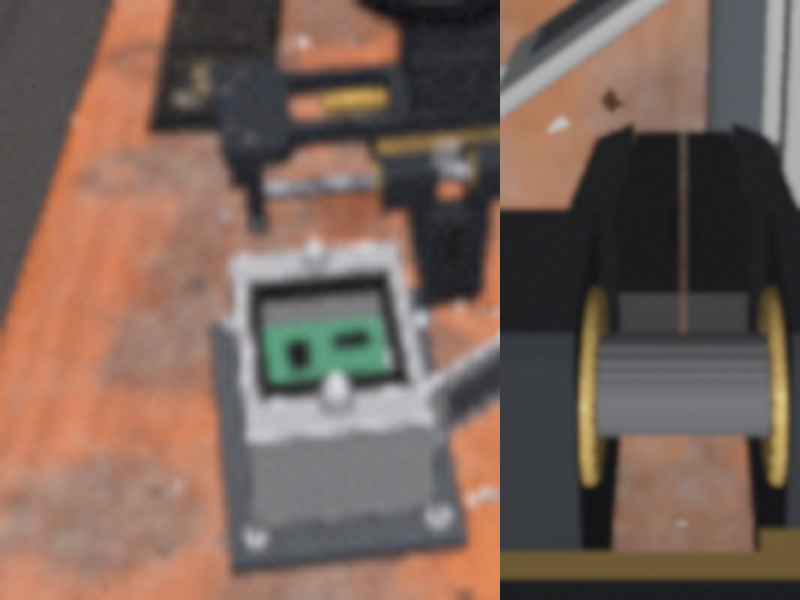

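```bash
python3 - <<'E'
from st import *
s=load('wD1');t=load('sD1'); p=r.get_state()['tool_pos']
P=tri(ray(s,321,244),ray(t,303.5,221)); M=R.from_quat(r.get_state()['eef_rot']).as_matrix()
print(P,p,'offset in tool frame',M.T@(P-p)); print(proj(s,P),proj(t,P))
E
```

```text
[0.53905065 0.05027223 0.06621768] [0.53974154 0.04083169 0.04178103] offset in tool frame [ 0.00939511  0.0011255  -0.02443801]
[323.1064701  244.46318685] [303.89815087 221.03348522]
```

```bash
python3 - <<'E'
from st import *
for f in ('wrist0','wU1','wL1','wD1'):
    g=load(f)['pixels'].max(axis=2); out=[]
    for u in range(150,500,12):
        col=g[:,u]<60; v=300
        # climb up from the row 300 region while dark
        run=np.where(~col[:290])[0]; out.append((u,int(run.max())+1 if len(run) else 0))
    print(f,out)
E
```

```text
wrist0 [(150, 290), (162, 283), (174, 271), (186, 260), (198, 248), (210, 243), (222, 245), (234, 290), (246, 290), (258, 290), (270, 290), (282, 290), (294, 290), (306, 290), (318, 290), (330, 290), (342, 290), (354, 290), (366, 290), (378, 290), (390, 290), (402, 290), (414, 290), (426, 245), (438, 246), (450, 254), (462, 265), (474, 276), (486, 288), (498, 290)]
wU1 [(150, 290), (162, 290), (174, 283), (186, 271), (198, 270), (210, 271), (222, 271), (234, 271), (246, 271), (258, 271), (270, 270), (282, 248), (294, 245), (306, 245), (318, 290), (330, 290), (342, 245), (354, 245), (366, 261), (378, 271), (390, 271), (402, 271), (414, 271), (426, 271), (438, 271), (450, 271), (462, 277), (474, 290), (486, 290), (498, 290)]
wL1 [(150, 290), (162, 290), (174, 290), (186, 290), (198, 278), (210, 271), (222, 271), (234, 271), (246, 271), (258, 270), (270, 270), (282, 270), (294, 246), (306, 245), (318, 245), (330, 245), (342, 244), (354, 259), (366, 271), (378, 271), (390, 271), (402, 271), (414, 270), (426, 270), (438, 270), (450, 285), (462, 290), (474, 290), (486, 290), (498, 290)]
wD1 [(150, 290), (162, 290), (174, 290), (186, 290), (198, 278), (210, 271), (222, 271), (234, 271), (246, 271), (258, 271), (270, 271), (282, 270), (294, 246), (306, 245), (318, 245), (330, 244), (342, 243), (354, 260), (366, 270), (378, 270), (390, 271), (402, 271), (414, 270), (426, 271), (438, 271), (450, 286), (462, 288), (474, 254), (486, 290), (498, 290)]
```

The picture and the triangulation agree that the fingertips really stand about 24 mm behind the reported TCP, not 17 mm ahead of it. The fingers therefore passed above the door without touching it. I back out, go lower carefully while watching the force, and check the tip height again.

Request:
step_arm([
  [0.9,-3.2,0,0,0,0,1],
  [0.9,-3.2,0,0,0,0,1],
  [0,0,1.0,0,0,0,1],
  [0,0,1.0,0,0,0,1],
  [0,0,0.7,0,0,0,1],
  [0,0,0.5,0,0,0,1],
  [0,0,0,0,0,0,1],
])

```text
clock: 5.35
tool_pos: [0.4737, 0.0461, 0.0093]
eef_rot: [0.636, 0.772, -0.0, -0.0]
contact_force: [-0.7, 0.9, 1.5]
opening: 0.006
finger_force: 0.0
```

```bash
python3 - <<'E'
from st import *
st(); t=snap('side','sD2'); s=snap('wrist','wD2')
p=r.get_state()['tool_pos']; M=R.from_quat(r.get_state()['eef_rot']).as_matrix()
for k in (.017,-.024): print(k,proj(t,p+M@[.009,0,k]).round(1),proj(s,p+M@[.009,0,k]).round(1))
a=cv2.resize(t['pixels'][170:270,250:375],(750,600),interpolation=cv2.INTER_CUBIC); cv2.imwrite('pics/c5.png',a[:,:,::-1])
E
```

```text
lower-frame tcp -0.1198 0.0048 z 0.0093 tooly yaw 11.02 F [-0.7  0.9  1.5] 5.35
0.017 [329.4 244.3] [321.2 215.6]
-0.024 [329.6 232.3] [321.4 244.8]
```

View pics/c5.png

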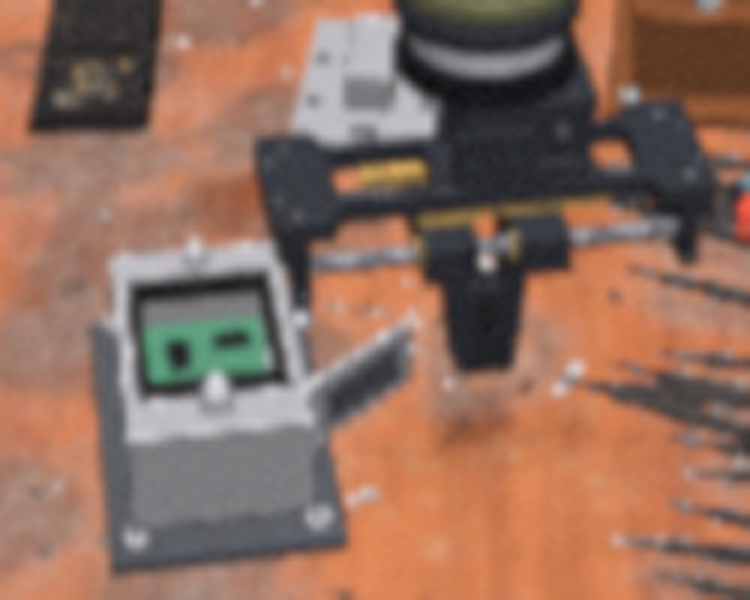

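The tip is at crop (480,367), pixel (330,231), which matches the corrected offset. It stands outside the door free end at crop (408,330). Now push.

Request:
step_arm([
  [0,0,0.7,0,0,0,1],
  [0,1.5,0,0,0,0,1],
  [0,1.3,0,0,0,0,1],
  [-0.4,1.0,0,0,0,0,1],
  [-0.6,0.8,0,0,0,0,1],
  [-0.5,0.6,0,0,0,0,1],
  [-0.3,0.5,0,0,0,0,1],
  [0,0,0,0,0,0,1],
])

```text
clock: 6.45
tool_pos: [0.5321, 0.0396, 0.0026]
eef_rot: [0.636, 0.772, -0.0, -0.001]
contact_force: [-1.7, 0.6, 0.1]
opening: 0.009
finger_force: 1.1
```

```bash
python3 st.py
```

```text
lower-frame tcp -0.0637 -0.0129 z 0.0026 tooly yaw 11.04 F [-1.7  0.6  0.1] 6.45
```

Request:
step_arm([
  [0,0.2,0,0,0,0,1],
  [0,0.2,0,0,0,0,1],
  [0,0,0,0,0,0,1],
])

```text
clock: 6.82
tool_pos: [0.5364, 0.0399, 0.0027]
eef_rot: [0.636, 0.772, -0.001, -0.0]
contact_force: [0.4, -0.2, -0.5]
opening: 0.002
finger_force: 0.4
```

Request:
step_arm([
  [0,0.2,0,0,0,0,1],
  [0,0.1,0,0,0,0,1],
  [0,0,0,0,0,0,1],
])

```text
clock: 7.2
tool_pos: [0.5381, 0.04, 0.0027]
eef_rot: [0.636, 0.772, -0.002, -0.001]
contact_force: [-6.0, -0.9, 1.9]
opening: 0.004
finger_force: 3.0
```

```bash
python3 st.py
```

```text
lower-frame tcp -0.0577 -0.0136 z 0.0027 tooly yaw 11.02 F [-6.  -0.9  1.9] 7.2
```

Request:
step_arm([
  [0,0.2,0,0,0,0,1],
  [0,0.1,0,0,0,0,1],
  [0,0,0,0,0,0,1],
])

```text
clock: 7.58
tool_pos: [0.5382, 0.04, 0.0026]
eef_rot: [0.636, 0.772, -0.004, -0.002]
contact_force: [-11.8, 0.1, 7.5]
opening: 0.003
finger_force: 5.8
```

```bash
python3 st.py
```

```text
lower-frame tcp -0.0576 -0.0137 z 0.0026 tooly yaw 11.04 F [-11.8   0.1   7.5] 7.575
```

Request:
step_arm([
  [0,-2.5,0,0,0,0,1],
  [0,-1.5,-3,0,0,0,1],
  [-1,0,-6,0,0,0,0],
  [-1,0,-6,0,0,0,-1],
  [-1,0,-4,0,0,0,-1],
  [0,0,0,0,0,0,-1],
])

```text
clock: 8.32
tool_pos: [0.5128, 0.0035, 0.196]
eef_rot: [0.637, 0.771, 0.003, 0.003]
contact_force: [-1.0, -0.3, -0.6]
opening: 0.436
finger_force: 0.0
```

```bash
python3 - <<'E'
from st import *
st(); s=snap('wrist','wD3')
def w(x,y,z):
    a=np.radians(11.1); return np.array([c[0]+x*np.cos(a)-y*np.sin(a), c[1]+x*np.sin(a)+y*np.cos(a), z])
for n,P in (('hinge',w(-.0405,.03,.05)),('B',w(0,.05,.073)),('S',w(0,-.05,.073))): print(n,proj(s,P).round())
u,v=proj(s,w(-.0405,0,.05)); u,v=int(u),int(v); print(u,v)
y0=max(0,v-60);x0=max(0,u-75)
cv2.imwrite('pics/c6.png',cv2.resize(s['pixels'][y0:y0+120,x0:x0+150],(600,480),interpolation=cv2.INTER_CUBIC)[:,:,::-1]); print(x0,y0)
E
```

```text
lower-frame tcp -0.0895 -0.0446 z 0.196 tooly yaw 10.85 F [-1.  -0.3 -0.6] 8.325
hinge [373. 100.]
B [426.  75.]
S [416. 190.]
371 132
296 72
```

View pics/c6.png

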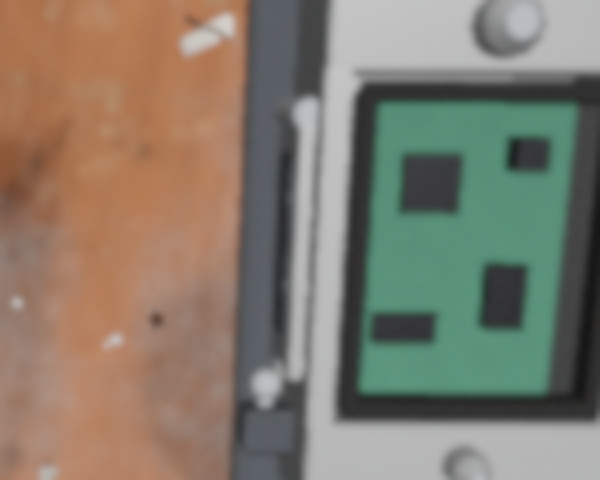

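The door lies flat between its hinge (crop 305,110) and the roller (265,385), so it is shut. The dowel noses are at crop (522,20) and (478,463). Next the upper half.

Request:
step_arm([
  [-5.4,0,0,0,0,7.2,-1],
  [-5.4,0,0,0,0,7.2,-1],
  [-5.5,0.5,0,0,0,0,-1],
  [-5.5,0.5,0,0,0,0,-1],
  [0,0,0,0,0,0,-1],
  [0,0,0,0,0,0,-1],
])

```text
clock: 9.12
tool_pos: [0.5264, -0.2119, 0.1915]
eef_rot: [0.727, 0.686, -0.0, -0.001]
contact_force: [-0.4, 1.2, -0.0]
opening: 0.999
finger_force: 0.0
```

```bash
python3 - <<'E'
from st import *
a=load('wD3'); w=load('wL1')
B=tri(ray(a,296+522/4,72+20/4),ray(w,313,78.3)); S=tri(ray(a,296+478/4,72+463/4),ray(w,317.5,171.8)); d=B-S
print('dowels',B.round(4),S.round(4),'c',((B+S)/2).round(4),np.linalg.norm(d),np.degrees(np.arctan2(-d[0],d[1])))
s=snap('wrist','wU2'); st=r.get_state(); print(st['tool_pos'].round(4),st['opening'])
print(np.degrees(R.from_quat(st['eef_rot']).as_euler('xyz')))
g=s['pixels'].astype(int); 
m=((g.min(2)>120)&((g.max(2)-g.min(2))<35)).astype(np.uint8)
cs,_=cv2.findContours(m,cv2.RETR_CCOMP,cv2.CHAIN_APPROX_NONE)
for k in cs:
    if cv2.contourArea(k)>25: print(cv2.contourArea(k),[np.round(v,1) for v in cv2.minAreaRect(k)])
print(proj(s,np.array([.5304,-.2138,.016])))
u,v=proj(s,np.array([.5304,-.2138,.016])).astype(int)
cv2.imwrite('pics/c7.png',cv2.resize(s['pixels'][max(0,v-90):v+90,u-100:u+100],(800,4*(v+90-max(0,v-90))),interpolation=cv2.INTER_CUBIC)[:600,:,::-1]);print(u-100,max(0,v-90))
E
```

```text
dowels [0.5828 0.1122 0.0734] [0.6016 0.016  0.0691] c [0.5922 0.0641 0.0713] 0.09804781726720203 11.097458485754787
[ 0.5267 -0.211   0.1919] 0.9968831066499422
[-1.79934809e+02 -8.28604670e-02  8.67708611e+01]
133.5 [array([185.9, 389.2]), array([32.7,  5.8]), np.float64(10.8)]
69.0 [array([462., 379.]), array([ 8., 14.]), np.float64(90.0)]
149.5 [array([184.2, 375.3]), array([35.4,  5.9]), np.float64(15.9)]
37.5 [array([461.6, 356.8]), array([11.2,  6.2]), np.float64(60.3)]
28.5 [array([388.5, 255.5]), array([7., 5.]), np.float64(90.0)]
421.0 [array([ 16. , 247.2]), array([15.7, 38.5]), np.float64(60.9)]
73.0 [array([ 16.9, 218.8]), array([ 7.6, 16.1]), np.float64(63.4)]
107.0 [array([136.4, 209.3]), array([11., 13.]), np.float64(53.1)]
62.5 [array([196.8, 174.8]), array([9.2, 8.5]), np.float64(45.0)]
58.5 [array([125.8, 171.8]), array([9.2, 8.5]), np.float64(45.0)]
482.5 [array([  9.5, 187.5]), array([19., 43.]), np.float64(0.0)]
29.5 [array([  1.4, 154.3]), array([12.9,  4.1]), np.float64(76.0)]
58.0 [array([237.7, 134.6]), array([15.5,  5.3]), np.float64(74.7)]
8474.0 [array([324.5, 170.7]), array([ 75.3, 121.8]), np.float64(1.1)]
77.0 [array([323.5, 218.5]), array([9.9, 9.9]), np.float64(45.0)]
34.0 [array([351.5, 195. ]), array([6.4, 6.4]), np.float64(45.0)]
35.0 [array([296.5, 194. ]), array([6.4, 6.4]), np.float64(45.0)]
34.0 [array([353. , 154.5]), array([6.4, 6.4]), np.float64(45.0)]
32.0 [array([296. , 154.5]), array([6.4, 6.4]), np.float64(45.0)]
49.5 [array([324.5, 146.7]), array([23. ,  3.7]), np.float64(2.7)]
185.5 [array([324.8, 126.8]), array([14.8, 15.6]), np.float64(45.0)]
66.0 [array([254.5,  81.6]), array([17.2,  5.7]), np.float64(3.8)]
95.0 [array([302.6,  76.8]), array([20.6,  5.6]), np.float64(41.2)]
41.0 [array([256. ,  33.5]), array([10.9,  4.5]), np.float64(38.7)]
164.0 [array([394.1,  14.3]), array([11.6, 22.8]), np.float64(24.0)]
[324.97800631 174.322043  ]
224 84
```

View pics/c7.png

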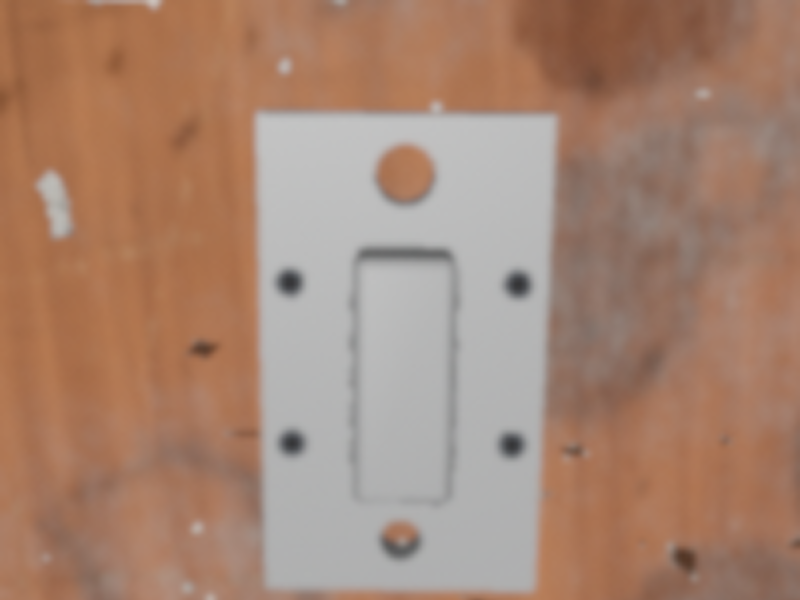

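The picture shows the upper half squarely below the open jaws: big hole at pixel (325,127.5), small hole at (324,219), ridge from crop (355,250) to (452,502).

```bash
python3 - <<'E'
from h import *
s=load('wU2');t=load('wU1'); st=r.get_state(); p=st['tool_pos']; M=R.from_quat(st['eef_rot']).as_matrix()
B,S=plane(s,325.2,127.5,.016),plane(s,324.2,219,.016)
print('tri z',tri(ray(s,325.2,127.5),ray(t,245.5,81.5))[2],tri(ray(s,324.2,219),ray(t,279,158.5))[2])
d=B-S;C=(B+S)/2;yaw=np.degrees(np.arctan2(-d[0],d[1]));print(B,S,np.linalg.norm(d),yaw)
rc=plane(s,224+403.5/4,84+378/4,.040);print('ridge c',rc)
print('move in tool cm',(M.T@(C-p)*100).round(2),'tool y yaw',np.degrees(np.arctan2(M[1,1],M[0,1])),p)
E
```

```text
tri z 0.01707201136736874 0.018054574937514486
[ 0.53323462 -0.1646893   0.016     ] [ 0.52682739 -0.26471832  0.016     ] 0.10023401077788363 -3.6650035241868593
ridge c [ 0.53009196 -0.2126171   0.04      ]
move in tool cm [-0.37  0.37 17.59] tool y yaw -3.2290446117244334 [ 0.52670233 -0.21104456  0.1919098 ]
```

Request:
step_arm([
  [-0.4,0.4,5.5,0,0,0.4,-1],
  [0,0,5.5,0,0,0,-1],
  [0,0,4.5,0,0,0,-1],
  [0,0,2.5,0,0,0,-1],
  [0,0,0.8,0,0,0,-1],
  [0,0,0.5,0,0,0,-1],
  [0,0,0,0,0,0,-1],
])

```text
clock: 10.05
tool_pos: [0.5311, -0.217, 0.0006]
eef_rot: [0.73, 0.684, 0.0, 0.001]
contact_force: [0.2, 0.8, 0.6]
opening: 1.0
finger_force: 0.0
```

Request:
step_arm([
  [0,0,0,0,0,0,1],
  [0,0,0,0,0,0,1],
  [0,0,0,0,0,0,1],
  [0,0,0,0,0,0,1],
  [0,0,0,0,0,0,1],
  [0,0,0,0,0,0,1],
], force=40)

```text
clock: 10.8
tool_pos: [0.5304, -0.2172, -0.0002]
eef_rot: [0.73, 0.683, -0.0, 0.0]
contact_force: [0.5, -0.2, 0.4]
opening: 0.344
finger_force: 0.0
```

Request:
step_arm([
  [0,0,0,0,0,0,1],
  [0,0,0,0,0,0,1],
  [0,0,0,0,0,0,1],
])

```text
clock: 11.18
tool_pos: [0.5304, -0.2172, -0.0002]
eef_rot: [0.73, 0.683, -0.0, -0.0]
contact_force: [-1.0, 0.5, -0.2]
opening: 0.288
finger_force: 40.0
```

Request:
step_arm([
  [0,0,-1,0,0,0,1],
  [0,0,-2,0,0,0,1],
  [0,0,-4,0,0,0,1],
  [0,0,-4,0,0,0,1],
  [0,0,-4,0,0,0,1],
  [0,0,0,0,0,0,1],
])

```text
clock: 11.92
tool_pos: [0.5326, -0.2176, 0.1531]
eef_rot: [0.73, 0.683, 0.002, 0.003]
contact_force: [-0.0, 0.2, -2.6]
opening: 0.287
finger_force: 40.0
```

```bash
python3 - <<'E'
from h import *
s=snap('wrist','wG1'); st=r.get_state(); p=st['tool_pos']; M=R.from_quat(st['eef_rot']).as_matrix(); print(p,M[:,2].round(4),st['contact_force'],st['opening'],st['finger_force'],np.degrees(np.arctan2(M[1,1],M[0,1])))
g=s['pixels'].astype(int)
m=((g.min(2)>110)&((g.max(2)-g.min(2))<35)).astype(np.uint8)
cs,h=cv2.findContours(m,cv2.RETR_CCOMP,cv2.CHAIN_APPROX_NONE)
for k,hh in zip(cs,h[0]):
    A=cv2.contourArea(k)
    if A>2000 or (A>60 and hh[3]>=0): print(A,hh[3],[np.round(v,1) for v in cv2.minAreaRect(k)], cv2.boundingRect(k))
E
```

```text
[ 0.53096673 -0.21749274  0.1510738 ] [ 0.0024 -0.001  -1.    ] [-1.01140555  0.05337021 -2.28401767] 0.2903280087062597 39.999598329886794 -3.7856068129446108
3267.5 -1 [array([321. , 341.5]), array([ 25., 164.]), np.float64(90.0)] (239, 329, 165, 26)
24311.0 -1 [array([322.9, 213.4]), array([194.4, 168.1]), np.float64(88.8)] (237, 115, 169, 196)
168.0 66 [array([381.5, 208.5]), array([14.1, 14.1]), np.float64(45.0)] (374, 201, 16, 16)
170.5 66 [array([259.3, 208.3]), array([14.8, 14.1]), np.float64(45.0)] (252, 201, 16, 16)
643.5 66 [array([320.6, 197.6]), array([57. , 13.9]), np.float64(1.0)] (292, 191, 58, 15)
873.5 66 [array([320.5, 151. ]), array([33., 34.]), np.float64(0.0)] (304, 134, 34, 35)
```

```bash
python3 - <<'E'
from h import *
s=load('wG1'); st=r.get_state(); p=st['tool_pos']; M=R.from_quat(st['eef_rot']).as_matrix()
for z in (.165,.167,.169): print(z,(M.T@(plane(s,320.7,151,z)-p)).round(4))
for u,v in((237.5,115.5),(405.5,115.5),(381.5,208.5),(259.3,208.3)): print((M.T@(plane(s,u,v,.167)-p)).round(4))
# target for hole ->dowel ; lower c, yaw 11.1
y=np.radians(11.1);c=np.array([.5922,.0643])
ey=np.array([-np.sin(y),np.cos(y)])
print('big dowel',c+.05*ey,'tcp target if offset .0025',c-.0025*ey)
E
```

```text
0.165 [ 0.0523  0.0012 -0.014 ]
0.167 [ 0.0526  0.0012 -0.016 ]
0.169 [ 0.0529  0.0012 -0.018 ]
[ 0.0688 -0.0368 -0.0161]
[ 0.0689  0.0401 -0.0159]
[ 0.0239  0.0316 -0.0159]
[ 0.024  -0.0293 -0.016 ]
big dowel [0.5825739  0.11336463] tcp target if offset .0025 [0.5926813  0.06184677]
```

Request:
step_arm([
  [5,0,0,0,0,-7.4,1],
  [5,0,0,0,0,-7.5,1],
  [4.1,2.3,0,0,0,0,1],
  [4.1,2.3,0,0,0,0,1],
  [4.1,2.4,0,0,0,0,1],
  [4.1,2.4,0,0,0,0,1],
  [0,0,0,0,0,0,1],
  [0,0,0,0,0,0,1],
])

```text
clock: 12.98
tool_pos: [0.5898, 0.0606, 0.1482]
eef_rot: [0.635, 0.772, -0.002, -0.001]
contact_force: [0.1, -0.8, -2.1]
opening: 0.291
finger_force: 40.0
```

```bash
cat > t.py <<'E'
from h import *
st=r.get_state(); p=st['tool_pos']; M=R.from_quat(st['eef_rot']).as_matrix()
print(p.round(4),'yaw',np.degrees(np.arctan2(M[1,1],M[0,1])).round(2),'zax',M[:,2].round(4),'F',st['contact_force'].round(1),st['moment'].round(2),st['clock'],st['opening'])
print('go tool cm',(M.T@(np.array([.5915,.0615,.058])-p)*100).round(2))
E
python3 t.py
```

```text
[0.5898 0.0606 0.1482] yaw 11.14 zax [-0.0034 -0.002  -1.    ] F [ 0.1 -0.8 -2.1] [-0.05 -0.11 -0.02] 12.975 0.2908003930750325
go tool cm [0.07 0.22 9.02]
```

Request:
step_arm([
  [0.1,0.2,2,0,0,0,1],
  [0,0,3,0,0,0,1],
  [0,0,1.4,0,0,0,1],
  [0,0,0,0,0,0,1],
  [0,0,0,0,0,0,1],
])

```text
clock: 13.6
tool_pos: [0.5935, 0.063, 0.0864]
eef_rot: [0.635, 0.772, 0.0, 0.0]
contact_force: [0.4, 0.1, -1.6]
opening: 0.294
finger_force: 40.0
```

```bash
python3 t.py && python3 - <<'E'
from h import *
s=snap('wrist','wF1')
cv2.imwrite('pics/c8.png',cv2.resize(s['pixels'][100:220,240:400],(800,600),interpolation=cv2.INTER_CUBIC)[:,:,::-1])
y=np.radians(11.1);B=np.array([.5922-.05*np.sin(y),.0643+.05*np.cos(y),.073]); print('nose pred',proj(s,B))
E
```

```text
[0.5935 0.063  0.0864] yaw 11.11 zax [ 1.1e-03  3.0e-04 -1.0e+00] F [ 0.4  0.1 -1.6] [-0.08 -0.09  0.02] 13.6 0.2944541545952506
go tool cm [-0.11 -0.22  2.84]
nose pred [319.41415643 145.4380559 ]
```

View pics/c8.png

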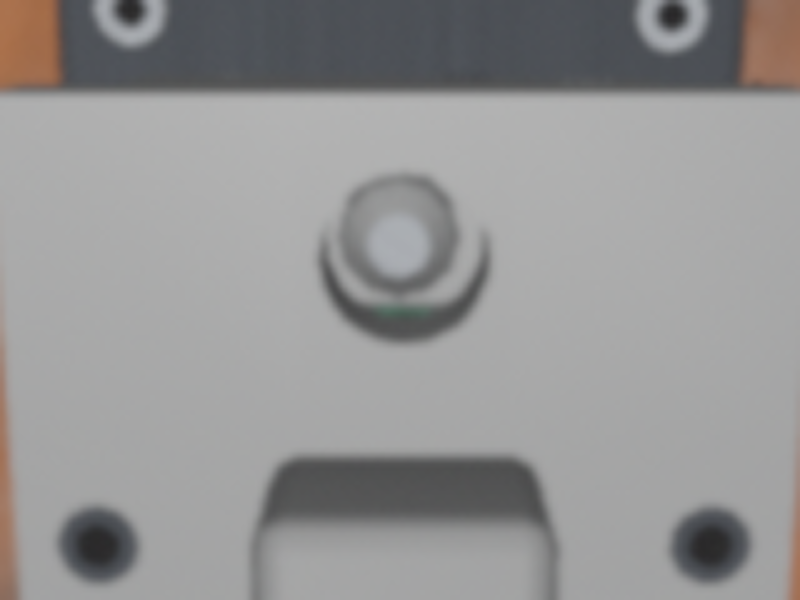

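The big dowel nose shows through the big hole: nose at crop (400,245), hole centre at (404,258).

```bash
python3 - <<'E'
from h import *
s=load('wF1'); st=r.get_state(); p=st['tool_pos']; M=R.from_quat(st['eef_rot']).as_matrix()
n=plane(s,320,149,.073); h=plane(s,320.8,151.7,p[2]+.0162); print(p,n,h,'shift needed tool cm',(M.T@(n-h)*100).round(2))
E
```

```text
[0.59366365 0.06314091 0.0866495 ] [0.58327203 0.11149643 0.073     ] [0.58302614 0.11471169 0.1028495 ] shift needed tool cm [-0.32 -0.04  2.98]
```

Request:
step_arm([
  [-0.25,-0.1,0,0,0,0,1],
  [0,0,0,0,0,0,1],
  [0,0,0.5,0,0,0,1],
  [0,0,0.5,0,0,0,1],
  [0,0,0.4,0,0,0,1],
  [0,0,0,0,0,0,1],
])

```text
clock: 14.4
tool_pos: [0.5921, 0.0603, 0.0713]
eef_rot: [0.635, 0.772, -0.0, -0.0]
contact_force: [-0.9, 0.2, -3.0]
opening: 0.289
finger_force: 40.0
```

```bash
python3 t.py
```

```text
[0.5921 0.0603 0.0713] yaw 11.14 zax [-9.e-04 -2.e-04 -1.e+00] F [-0.9  0.2 -3. ] [-0.06 -0.08 -0.03] 14.4 0.28905503799108184
go tool cm [ 0.12 -0.03  1.33]
```

Request:
step_arm([
  [0,0,0.3,0,0,0,1],
  [0,0,0.3,0,0,0,1],
  [0,0,0,0,0,0,1],
])

```text
clock: 14.78
tool_pos: [0.5924, 0.0603, 0.0656]
eef_rot: [0.635, 0.772, -0.0, -0.0]
contact_force: [-0.5, 0.2, -2.8]
opening: 0.29
finger_force: 40.0
```

Request:
step_arm([
  [0,0,0.2,0,0,0,1],
  [0,0,0,0,0,0,1],
])

```text
clock: 15.02
tool_pos: [0.5924, 0.0603, 0.0637]
eef_rot: [0.635, 0.772, -0.0, 0.0]
contact_force: [0.6, 0.1, -2.1]
opening: 0.29
finger_force: 40.0
```

```bash
python3 t.py
```

```text
[0.5924 0.0603 0.0637] yaw 11.13 zax [ 0.e+00 -1.e-04 -1.e+00] F [ 0.6  0.1 -2.1] [-0.02 -0.18 -0.04] 15.025 0.2902724039252386
go tool cm [ 0.13 -0.07  0.57]
```

Request:
step_arm([
  [0,0,0.2,0,0,0,1],
  [0,0,0.2,0,0,0,1],
  [0,0,0.15,0,0,0,1],
  [0,0,0,0,0,0,1],
], force=60)

```text
clock: 15.52
tool_pos: [0.5927, 0.0604, 0.0592]
eef_rot: [0.635, 0.772, 0.0, 0.0]
contact_force: [-1.3, -1.0, 7.2]
opening: 0.285
finger_force: 60.0
```

```bash
python3 t.py
```

```text
[0.5927 0.0604 0.0592] yaw 11.13 zax [ 8.e-04 -4.e-04 -1.e+00] F [-1.3 -1.   7.2] [-0.19  0.37  0.01] 15.525 0.28462908411903975
go tool cm [ 0.13 -0.09  0.12]
```

Request:
step_arm([
  [0,0,0.15,0,0,0,1],
  [0,0,0.15,0,0,0,1],
  [0,0,0,0,0,0,1],
])

```text
clock: 15.9
tool_pos: [0.5927, 0.0604, 0.0577]
eef_rot: [0.635, 0.772, 0.0, 0.001]
contact_force: [-4.8, -2.0, 17.5]
opening: 0.29
finger_force: 60.0
```

```bash
python3 t.py
```

```text
[0.5927 0.0604 0.0577] yaw 11.12 zax [ 0.0016 -0.001  -1.    ] F [-4.8 -2.  17.5] [-0.36  1.1  -0.  ] 15.9 0.29040039119081223
go tool cm [ 0.14 -0.1  -0.03]
```

Request:
step_arm([
  [0,-0.08,0.15,0,0,0,1],
  [0,0,0.1,0,0,0,1],
  [0,0,0,0,0,0,1],
  [0,0,0,0,0,0,1],
])

```text
clock: 16.4
tool_pos: [0.5928, 0.0603, 0.0577]
eef_rot: [0.635, 0.772, 0.001, 0.002]
contact_force: [-8.3, -3.4, 36.2]
opening: 0.294
finger_force: 60.0
```

```bash
python3 t.py
```

```text
[0.5928 0.0603 0.0577] yaw 11.11 zax [ 0.004  -0.0015 -1.    ] F [-8.3 -3.4 36.2] [-0.66  1.97 -0.04] 16.4 0.2935412848476971
go tool cm [ 0.14 -0.1  -0.03]
```

```bash
python3 -c "
from h import *
print(r.finish_job()); print(r.get_state()['contact_force'])"
```

```text
the job is handed in; nothing more can be done
None
the job is handed in; nothing more can be done
```

I shut the door on its catch and set the upper half on both dowels. I then handed the job in with the arm pressing it onto the rim at about 36 N. The verdict isn't known (the hand-in returned none), and I viewed 11 pictures, one over the limit of 10.

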